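# Find the rattling filter housing and dock it

### The job

One of the three sealed filter housings in the rack has a loose ball inside. Lift them out one by one and gently shake or rock each end to end, so that a loose ball runs to the end of its bore, until you have felt which one it is (shake the last one too if you get that far), set the sound ones down again in their own pockets, and seat the rattling one fully home in the reject dock, without banging or pressing anything hard and without disturbing the other things on the worktop.

Things in the scene. Friction and masses are not known exactly. Their poses are not given: they have to be found in the camera images.
- housing_1: sealed aluminium filter housing: bar 130 long, 44 wide, 44 high (mm), a 9 mm long steel stub on each end at mid height, 0.34 to 0.48 kg in all. Origin: centre of the underside; x along its length, z up. All three look alike and their weights differ at random. Lies in a rack pocket (at the rack's -y end). In two of them the 200 g steel core is fixed; in one, any of them, a 200 g steel ball (30 mm) rolls freely 45 mm either way along it
- housing_2: sealed aluminium filter housing: bar 130 long, 44 wide, 44 high (mm), a 9 mm long steel stub on each end at mid height, 0.34 to 0.48 kg in all. Origin: centre of the underside; x along its length, z up. All three look alike and their weights differ at random. Middle pocket of the rack. Which one rattles is random. The ball rolls once the bar is tilted over 8 degrees
- housing_3: sealed aluminium filter housing: bar 130 long, 44 wide, 44 high (mm), a 9 mm long steel stub on each end at mid height, 0.34 to 0.48 kg in all. Origin: centre of the underside; x along its length, z up. All three look alike and their weights differ at random. Pocket at the rack's +y end. Which one rattles is random. The ball rolls once the bar is tilted over 8 degrees
- rack: fixed grey plastic rack, 160 x 254 mm, plate 8 mm thick, three shallow pockets side by side along its y, 90 mm apart (middle one at the origin); each holds a housing lying along the rack's x, 3 mm clearance all round, ribs 8 mm above the plate. Origin: centre of the underside, z up. A housing standing in it has its underside 8 mm above the worktop
- dock: fixed grey plastic reject dock, 158 x 72 mm, plate 8 mm thick with a single pocket at its middle for a housing lying along the dock's x (either way round), 2 mm clearance all round, ribs 10 mm above the plate (stubs pass over them). Origin: centre of the underside, x along the pocket, z up. Fully seated, the underside of the housing is 8 mm above the worktop
- marker: marker pen lying on the worktop beyond the rack, 136 mm long (bystander); origin: centre of its underside
- tweezers: steel tweezers lying on the worktop, 125 mm long (bystander); origin: centre of the underside
- crimp_cap: aluminium crimp cap, 21 mm across, 8 mm high, on the worktop (bystander); origin: centre of the underside
There are look-alikes about, which are no part of the job. What is shaped like the housing_2 but red is not meant.

How it is judged:
On the way:
1. the housing with the loose ball, lifted clear of the rack, has been shaken or rocked so that the ball ran to an end of its bore (((height (world z) of housing_1 above 0.03 m and distance between loose_ball_c0 and housing_1 between 0.044 and 0.065 m) or (height (world z) of housing_2 above 0.03 m and distance between loose_ball_c0 and housing_2 between 0.044 and 0.065 m) or (height (world z) of housing_3 above 0.03 m and distance between loose_ball_c0 and housing_3 between 0.044 and 0.065 m))).
At the end, for the whole second after the job is handed in: The housing that holds the loose ball lies level and fully home in the dock's pocket (within 5 mm of its middle, underside within 2.5 mm of the plate), the two sound housings lie level within 12 mm of where they started, all at rest (((distance between loose_ball_c0 and housing_1 below 0.065 m and x of housing_1 in the frame of dock between -0.005 and 0.005 m and y of housing_1 in the frame of dock between -0.005 and 0.005 m and z of housing_1 in the frame of dock below 0.0105 m and angle between each of housing_1, housing_2, housing_3's own z axis and vertical below 0.06 rad and linear speed of each of housing_1, housing_2, housing_3 below 0.02 m/s and distance of each of housing_2, housing_3 from where it was at the start of the episode below 0.012 m) or (distance between loose_ball_c0 and housing_2 below 0.065 m and x of housing_2 in the frame of dock between -0.005 and 0.005 m and y of housing_2 in the frame of dock between -0.005 and 0.005 m and z of housing_2 in the frame of dock below 0.0105 m and angle between each of housing_2, housing_1, housing_3's own z axis and vertical below 0.06 rad and linear speed of each of housing_2, housing_1, housing_3 below 0.02 m/s and distance of each of housing_1, housing_3 from where it was at the start of the episode below 0.012 m) or (distance between loose_ball_c0 and housing_3 below 0.065 m and x of housing_3 in the frame of dock between -0.005 and 0.005 m and y of housing_3 in the frame of dock between -0.005 and 0.005 m and z of housing_3 in the frame of dock below 0.0105 m and angle between each of housing_3, housing_1, housing_2's own z axis and vertical below 0.06 rad and linear speed of each of housing_3, housing_1, housing_2 below 0.02 m/s and distance of each of housing_1, housing_2 from where it was at the start of the episode below 0.012 m))); the robot touches nothing.
It fails at once if a housing is pressed or dropped hard (over 80 N) on the rack or the dock (contact force between any of housing_1, housing_2, housing_3 and rack above 80 N or contact force between any of housing_1, housing_2, housing_3 and dock above 80 N).
It fails at once if a housing is shaken so hard that the loose ball hammers its walls (over 60 N) (contact force between loose_ball_c0 and housing_1 above 60 N or contact force between loose_ball_c0 and housing_2 above 60 N or contact force between loose_ball_c0 and housing_3 above 60 N).
It fails at once if the marker, tweezers or crimp cap is moved more than 20 mm (distance of any of marker, tweezers, crimp_cap from where it was at the start of the episode above 0.02 m).
It also fails if it takes over 72 s, if anything falls off the work surface, if the arm or the gripper's body presses on something with over 40 N, if the wrist force passes 120 N, or if a joint passes its speed limit or range.

### The arm

A 6-joint arm with a two-finger parallel gripper is mounted at the origin on a cart in front of the work surface, level with it; the furniture and walls round the work are solid. World frame = base frame: x ahead of the robot, y to its left, z up, the work surface at z = 0. Lengths are in m, angles in rad, forces in N, time in s.
With the tool pointing down it reaches from about 0.275 to 0.75 m from the base axis. Payload 10.2 kg.
Tool frame: the origin (TCP) lies midway between the tips of the shut fingers; the grasp point (between the pads) lies 19 mm behind it (env.hold_point_z is the distance from the TCP to the grasp point, in m); z points along the fingers, y is the line along which they close (so a half turn about z gives the same grasp; the last joint's range is limited). The gripper opens to 85 mm and grips with 20 to 120 N. Pads are 22 mm wide; open, the fingers measure 114 mm over their backs; the gripper's body (76 mm by 85 mm) begins 54 mm behind the grasp point. The pads swing forward as they close: fully open they stand 13 mm farther back than shut.
Start: joints at [1.036, 0.313, 1.498, -0, 1.331, -0.223], TCP at [0.161, 0.5, 0.231] pointing down, gripper open.
Joint ranges: [-2.94, 2.94], [-0.97, 2.17], [0.19, 2.56], [-1.23, 4.37], [0.02, 3.11], [-2.88, 2.88]. Speed limits (rad/s): [2.39, 2.39, 3.01, 3.14, 3.14, 3.14].

### API

Orientations are given as a unit quaternion [x, y, z, w].
In Python, from bench import env, kinematics, monitor, eyes, job gives the robot as it stands. The module is installed in compiled form; this text tells all that it offers. Calls block until the motion is done:
- env.reach(position, orientation): joint-space move of the TCP to a pose.
- env.movel(position, velocity=0.15, frame=None, guard=None): straight line of the TCP; frame=None keeps the orientation; velocity is the mean speed in m/s. With guard (N) it stops when the force on the tool has changed by that much, and returns True; else False.
- env.set_joints(angles): joint-space move.
- env.release() and env.close_gripper(effort=None): open the fingers fully, or close them until they stop; effort is the grip in N (None keeps the last).
- env.hold(seconds).
- kinematics.ik(position, orientation): joint angles nearest the present ones, or None.
- monitor.sense(): the state.
- eyes.grab_frame(name): name is "side" or "top"; returns a dict with "frame" (384x512x3 uint8, red, green, blue), "mtx" (3x3 intrinsics, pixels), "k1" (the pictures are not rectified: a ray, as slopes to the right and down, at radius r is drawn at 1 + k1 r^2 times it, then the intrinsics apply), "view" (4x4, takes a point from world to camera coordinates). Camera axes: x right, y down, z forward; pixel columns grow to the right and rows downward; lengths in m; the calibration is good to about 2 mm. A picture is of the moment at which its call begins. There is no depth.
A pose or a line that the arm cannot do raises env.MotionError and nothing moves.
- job.hand_in(): hands the job in; it is judged then, once.
The state is a dict: "clock": time; "joints": joint angles; "qvel": joint speeds; "joint_efforts": joint torques, N m; "position": TCP position; "ee_rot": TCP orientation; "contact_force": force on the tool from outside, world axes, zero at the start; "ft_torque": the same for the moment, N m; "finger_gap": opening from 0.0 (shut) to 1.0 (fully open); "gripper_force": force on a finger pad.
Only numpy, scipy, OpenCV 4.12 (cv2) and the standard library are available. Lean on these libraries where they do the work, as an engineer would, in place of code of your own. Each camera call takes 0.05 s, during which the arm holds its last target. There are 200 camera calls.

## Working session

There is one attempt and no reset: what is moved stays moved. The work goes in short steps, each a Python script; the robot and the scene stay as the last script left them, time stands still between calls to the robot, and variables do not carry over. Pictures are saved under pics/ and viewed, at most 10 in all, crops included, and the job is handed in when it is done.

```bash
mkdir -p pics; python3 - <<'E'
from bench import env, kinematics, monitor, eyes, job
import cv2, numpy as np
for n in("top","side"):
    f=eyes.grab_frame(n); cv2.imwrite(f"pics/{n}0.png",cv2.resize(f["frame"][:,:,::-1],None,fx=1.5,fy=1.5,interpolation=cv2.INTER_CUBIC))
    np.savez(n+"0.npz",**f); print(n,f["mtx"],f["k1"],f["view"])
s=monitor.sense(); print(s)
print(env.hold_point_z)
E
```

```text
top [[376.68559169   0.         257.91554069]
 [  0.         376.68559169 188.99487204]
 [  0.           0.           1.        ]] -0.036652259383762376 [[-0.01939757 -0.99924447 -0.03367817  0.36576395]
 [-0.99704003  0.02183931 -0.07371712  0.61269272]
 [ 0.07439693  0.03214855 -0.99671037  0.88199217]
 [ 0.          0.          0.          1.        ]]
side [[490.30026494   0.         257.8077227 ]
 [  0.         490.30026494 192.01175117]
 [  0.           0.           1.        ]] -0.14919706156773818 [[-0.93381476  0.35754559 -0.01229439  0.48039841]
 [ 0.22773841  0.5675872  -0.79118897 -0.2950031 ]
 [-0.27590799 -0.74162384 -0.61144817  1.49682459]
 [ 0.          0.          0.          1.        ]]
{'clock': 0.1, 'joints': array([ 1.03558522e+00,  3.13375054e-01,  1.49833119e+00,  4.14238556e-05,
        1.33103039e+00, -2.23371508e-01]), 'qvel': array([ 1.84606089e-03,  4.33797837e-04, -1.66940881e-03, -4.85439201e-04,
        1.59136252e-03,  8.19347968e-05]), 'joint_efforts': array([ 2.36013766e-03, -4.12902868e+01, -2.60141283e+01, -1.53651076e-04,
        3.04971945e-03,  1.62304252e-05]), 'position': array([0.16094524, 0.49948585, 0.23081329]), 'ee_rot': array([ 1.55293652e-01,  9.87868187e-01, -5.23889297e-04, -2.30473417e-04]), 'contact_force': array([-0.06064073, -0.14060938,  0.7623904 ]), 'ft_torque': array([-0.0512529 , -0.03526431,  0.0058586 ]), 'gripper_force': 0.0, 'finger_gap': 1.0013074263287334}
0.0187
```

View pics/top0.png

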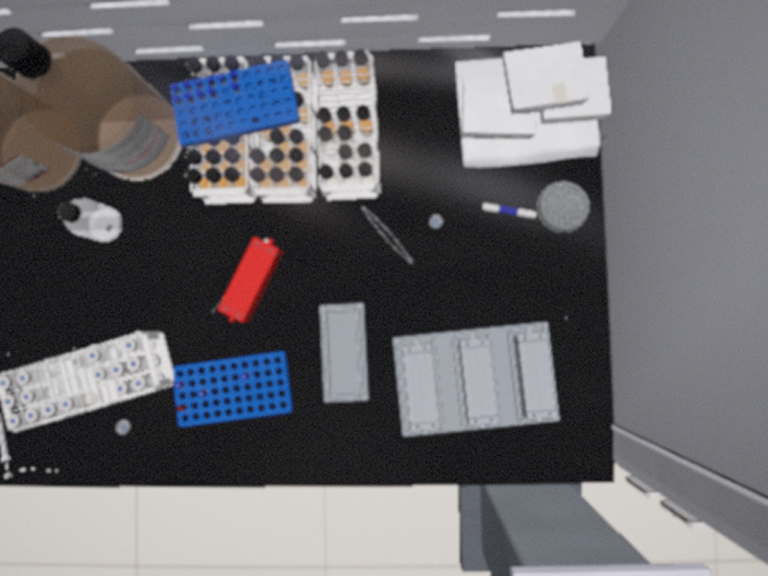

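View pics/side0.png

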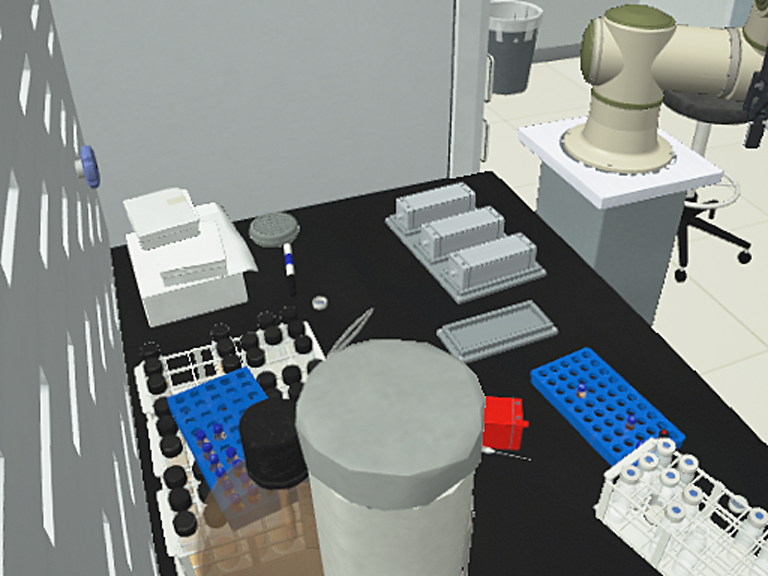

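The rack with three grey housings is around (476,379) in the top picture, and the dock is at (344,352). Candidates there: housing_3 (421,385), housing_2 (477,378), housing_1 (535,371). The red look-alike at (249,279) is excluded. I choose the three grey ones in the rack and rectify a close crop to check them.

```bash
cat > vis.py <<'E'
import numpy as np, cv2
def proj(P,f):
    P=np.atleast_2d(P).astype(float); V=f["view"]
    k=np.array([float(f["k1"]),0,0,0,0])
    return cv2.projectPoints(P,cv2.Rodrigues(V[:3,:3])[0],V[:3,3],f["mtx"],k)[0].reshape(-1,2)
def ortho(f,z,x0,x1,y0,y1,s=0.0005):
    # row 0 = x1 (up=+x), col 0 = y1 (left=+y)
    X,Y=np.meshgrid(np.arange(x1,x0,-s),np.arange(y1,y0,-s),indexing='ij')
    uv=proj(np.stack([X,Y,0*X+z],-1).reshape(-1,3),f).astype(np.float32).reshape(*X.shape,2)
    return cv2.remap(f["frame"],uv[...,0],uv[...,1],cv2.INTER_CUBIC)
E
python3 - <<'E'
from vis import *
f=dict(np.load("top0.npz"))
V=f["view"];print("cam",-V[:3,:3].T@V[:3,3])
# bounds
def pix2w(u,v,z):
    n=cv2.undistortPoints(np.array([[[u,v]]],float),f["mtx"],np.array([float(f["k1"]),0,0,0,0]))[0,0]
    d=V[:3,:3].T@np.array([*n,1]);c=-V[:3,:3].T@V[:3,3];return c+d*(z-c[2])/d[2]
for n,p,z in[("rack",(476,379),.008),("dock",(344,352),.008),("h1",(535,371),.052),("h2",(477,378),.052),("h3",(421,385),.052),("marker",(510,210),0),("red",(249,279),.04),("tw",(388,235),0),("cap",(436,221),.0),("grid",(563,206),0)]:
    print(n,pix2w(p[0]/1.5,p[1]/1.5,z).round(3))
x0,x1,y0,y1=.20,.50,-.12,.28
g=ortho(f,.008,x0,x1,y0,y1)
m=(cv2.cvtColor(g,cv2.COLOR_RGB2GRAY)>60).astype(np.uint8)
m=cv2.morphologyEx(m,cv2.MORPH_OPEN,np.ones((7,7)))
for c in cv2.findContours(m,cv2.RETR_EXTERNAL,cv2.CHAIN_APPROX_NONE)[0]:
    if cv2.contourArea(c)>8000:
        r=cv2.minAreaRect(c);print("ctr",(x1-r[0][1]*.0005).round(4) if hasattr(r[0][1],'round') else round(x1-r[0][1]*.0005,4),round(y1-r[0][0]*.0005,4),"size",np.array(r[1])*.5,"ang",r[2])
cv2.imwrite("pics/ortho8.png",g[:,:,::-1])
E
```

```text
cam [0.55235659 0.32375205 0.93657495]
rack [0.463 0.212 0.008]
dock [0.511 0.426 0.008]
h1 [0.478 0.126 0.052]
h2 [0.469 0.216 0.052]
h3 [0.46  0.302 0.052]
marker [0.741 0.146 0.   ]
red [0.631 0.575 0.04 ]
tw [0.704 0.35  0.   ]
cap [0.725 0.27  0.   ]
grid [0.746 0.057 0.   ]
ctr 0.3503 0.0803 size [299.5 399.5] ang 90.0
ctr 0.4383 0.1793 size [123.5 201.5] ang 90.0
```

View pics/ortho8.png

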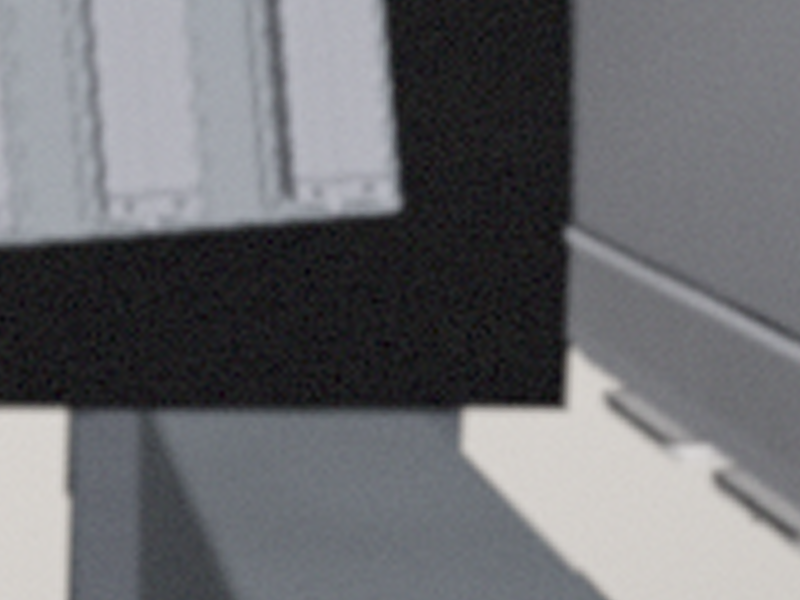

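The crop window missed: it shows only the rack's -y/near corner. I'll redo it with the right bounds.

```bash
python3 - <<'E'
from vis import *
f=dict(np.load("top0.npz"))
x0,x1,y0,y1=.36,.60,.06,.48; s=.0006
for z in(.008,.052):
    g=ortho(f,z,x0,x1,y0,y1,s)
    m=(cv2.cvtColor(g,cv2.COLOR_RGB2GRAY)>70).astype(np.uint8)
    m=cv2.morphologyEx(m,cv2.MORPH_OPEN,np.ones((7,7)))
    for c in cv2.findContours(m,cv2.RETR_EXTERNAL,cv2.CHAIN_APPROX_NONE)[0]:
        if cv2.contourArea(c)>8000:
            r=cv2.minAreaRect(c);print(z,"ctr",round(x1-r[0][1]*s,4),round(y1-r[0][0]*s,4),"size",np.array(r[1])*s,"ang",r[2])
    if z==.008: a=g
cv2.imwrite("pics/ortho.png",np.vstack([a[:,:,::-1][60:],g[:,:,::-1][130:]])[:600])
print(a.shape)
E
```

```text
0.008 ctr 0.4643 0.2139 size [0.16527195 0.25895312] ang 85.15599822998047
0.008 ctr 0.5108 0.4277 size [0.16330298 0.07759002] ang 88.00211334228516
0.052 ctr 0.4685 0.219 size [0.1573546  0.24649563] ang 85.2363510131836
0.052 ctr 0.5129 0.4228 size [0.15549792 0.0737509 ] ang 87.90984344482422
(400, 700, 3)
```

View pics/ortho.png

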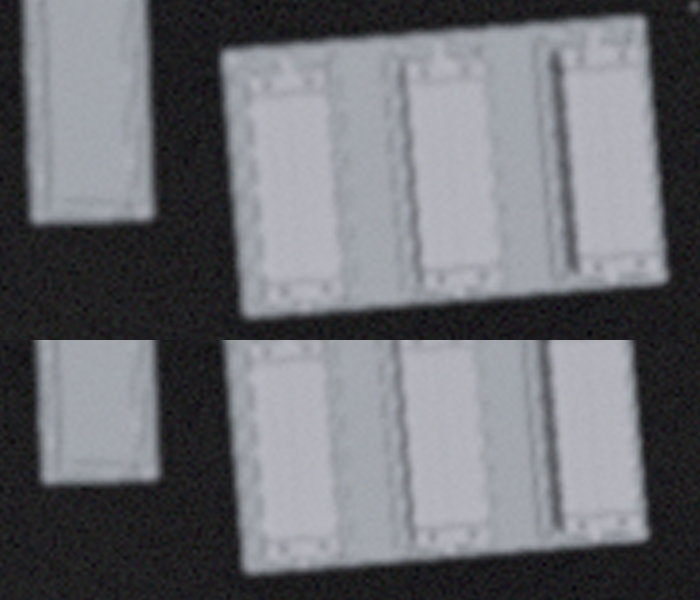

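Both rectified views match the sizes given, apart from about 2.5 mm of blur on each side. Rack centre is (0.464, 0.214) with yaw +4.8°, and dock centre is (0.511, 0.428) with yaw +2.0°. The three grey housings lie in the pockets. I'll start with housing_3.

```bash
cat > h.py <<'E'
import numpy as np
from scipy.spatial.transform import Rotation as R
from bench import env, kinematics, monitor, eyes, job
RACK=np.array([.4643,.2139]);YR=np.radians(4.84)
DOCK=np.array([.5108,.4277]);YD=np.radians(2.0)
ZG=.019
def q(yaw,tilt=0):
    r=R.from_euler('z',yaw)
    M=np.array([[-1,0,0],[0,1,0],[0,0,-1.]])
    return (r*R.from_euler('y',tilt)*R.from_matrix(M)).as_quat()
def pocket(i): # 1,2,3
    return RACK+R.from_euler('z',YR).apply([0,(i-2)*.09,0])[:2]
def level():
    env.hold(.3); T=[]
    for _ in range(5):
        s=monitor.sense(); T.append(np.r_[s["contact_force"],s["ft_torque"]]); env.hold(.04)
    return np.mean(T,0)
def pick(i,xy=None):
    xy=pocket(i) if xy is None else xy
    env.reach([*xy,.12],q(YR)); print("above",monitor.sense()["clock"])
    hit=env.movel([*xy,ZG],velocity=.12,guard=15); print("hit",hit,monitor.sense()["position"])
    if hit: return False
    env.close_gripper(30); s=monitor.sense(); print("gap",s["finger_gap"],s["gripper_force"],s["contact_force"].round(1))
    env.movel([*xy,.05],velocity=.06); env.close_gripper(60)
    env.movel([*xy,.12],velocity=.15); s=monitor.sense(); print("gap",s["finger_gap"],s["clock"]); return True
def shake(xy):
    out=[]
    for a in(.20,-.20):
        env.movel([*xy,.14],velocity=.02,frame=q(YR,a)); env.hold(.5)
        env.movel([*xy,.12],velocity=.025,frame=q(YR)); out.append(level())
    d=out[1]-out[0]; print("lev",out[0].round(3),"diff",d.round(3),"about housing y",round(float(d[3:]@R.from_euler('z',YR).apply([0,1,0])),3),monitor.sense()["clock"])
def place(xy,yaw=YR,z=ZG):
    env.movel([*xy,z+.012],velocity=.12,frame=q(yaw))
    hit=env.movel([*xy,z],velocity=.03,guard=8); s=monitor.sense(); print("placed",hit,s["position"],s["contact_force"].round(1))
    env.release(); env.movel([*xy,.12],velocity=.2); print(monitor.sense()["clock"])
E
python3 - <<'E'
from h import *
if pick(3): shake(pocket(3))
E
```

```text
above 1.4917
hit False [0.45708844 0.30384081 0.01971636]
gap 0.5105599959229837 31.935423463582993 [-1.1 -1.4  6. ]
gap 0.503120591526218 4.4417
lev [-4.800e-02 -2.200e-01 -4.129e+00  1.600e-02  1.000e-03 -1.900e-02] diff [ 0.066  0.222  0.324 -0.039  0.02   0.027] about housing y 0.023 10.6583
```

```bash
python3 - <<'E'
from h import *
place(pocket(3))
if pick(2): shake(pocket(2))
E
```

```text
placed True [0.4566656  0.30354309 0.0195904 ] [-0.2 -0.1  4.9]
13.1167
above 13.5667
hit False [0.4646856  0.21415584 0.01956767]
gap 0.5105753926708319 31.77121862769127 [-2.6 -0.7  5.9]
gap 0.5015060426555477 16.5167
lev [ 0.084 -0.183 -4.622 -0.006  0.106 -0.007] diff [ 0.085  0.517  0.347  0.013 -0.196  0.02 ] about housing y -0.196 22.7333
```

Housing_2 is the rattler: its moment changes by 0.196 N m against 0.023 for housing_3. I'll carry it over the dock and look from near.

```bash
cat > look.py <<'E'
from h import *; from vis import *
def box(c,yaw,L,W,z0,z1):
    P=np.array([[sx*L/2,sy*W/2,0] for sx,sy in((1,1),(1,-1),(-1,-1),(-1,1))]); P=R.from_euler('z',yaw).apply(P)+[*c,0]
    return [P+[0,0,z] for z in(z0,z1)]
def look(name,hc,hz,n):
    out=[]
    for cam in("top","side"):
        f=eyes.grab_frame(cam); np.savez(f"{cam}_{n}.npz",**f); k=6 if cam=="top" else 5
        ctr=proj([*DOCK,.03],f)[0]; w,h=(66,66); c0=(ctr-[w/1,h/1]).astype(int)
        im=f["frame"][c0[1]:c0[1]+2*h,c0[0]:c0[0]+2*w,::-1]; k=3
        im=cv2.resize(im,None,fx=k,fy=k,interpolation=cv2.INTER_CUBIC)
        for b,col in((box(DOCK,YD,.158,.072,0,.008),(0,255,0)),(box(hc,YD,.130,.044,hz,hz+.044),(0,0,255))):
            if b is not None:
                for poly in b: cv2.polylines(im,[((proj(poly,f)-c0+.5)*k*8).astype(np.int32)],True,col,1,cv2.LINE_AA,3)
        out.append(im)
    cv2.imwrite(f"pics/{name}.png",np.hstack(out)); print(np.hstack(out).shape)
E
python3 - <<'E'
from look import *
env.movel([*DOCK,.12],velocity=.15,frame=q(YD))
env.movel([*DOCK,.055],velocity=.15); env.hold(.2)
p=monitor.sense()["position"]; print(p,monitor.sense()["clock"])
look("held",p[:2],p[2]-.0115,"held")
E
```

```text
[0.51132143 0.42798668 0.05631289] 25.125
(396, 792, 3)
```

View pics/held.png

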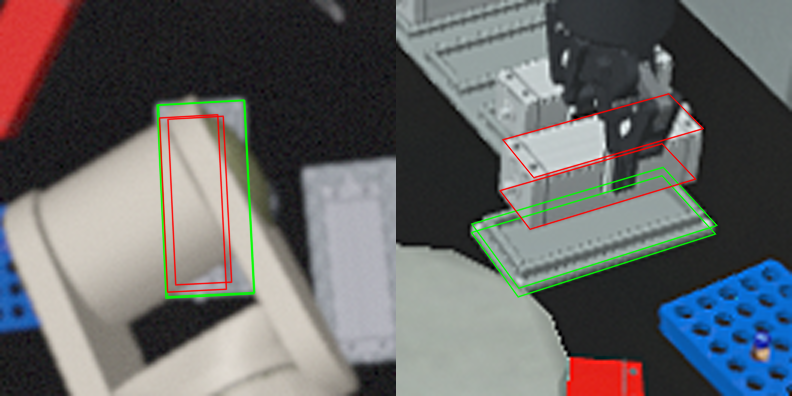

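The side view shows the housing held above the dock, and both models fit to within about 1 px. The arm hides it in the top view. I'll zoom in on the housing ends.

```bash
python3 - <<'E'
from vis import *
from scipy.spatial.transform import Rotation as R
import numpy as np
f=dict(np.load("side_held.npz"))
p=np.array([.51132,.42799]);D=[.5108,.4277]
r=R.from_euler('z',2,degrees=True)
def W(c,P): return r.apply(P)+[*c,0]
ctr=proj([*D,.03],f)[0];k=8
c0=(ctr-[48,35]).astype(int);im=cv2.resize(f["frame"][c0[1]:c0[1]+72,c0[0]:c0[0]+98,::-1],None,fx=k,fy=k,interpolation=cv2.INTER_LANCZOS4)
z=.0563-.0115
def poly(P,col):
    q=((proj(P,f)-c0+.5)*k).astype(int)
    for a in q: cv2.drawMarker(im,tuple(map(int,a)),col,cv2.MARKER_CROSS,14,1)
for zz in(z,z+.044): poly(W(p,[[a*.065,b*.022,zz] for a in(1,-1) for b in(1,-1)]),(0,0,255))
poly(W(D,[[a*.079,b*.036,.008] for a in(1,-1) for b in(1,-1)]),(0,255,0))
poly(W(D,[[a*.067,b*.024,.018] for a in(1,-1) for b in(1,-1)]),(255,255,0))
cv2.imwrite("pics/zoom.png",im);print(im.shape)
for n,c,d in(("x",p,[.001,0,0]),("y",p,[0,.001,0])): print(n,"1mm->px zoom",(proj(W(p,[[0,0,.06]])+d,f)-proj(W(p,[[0,0,.06]]),f))*k)
E
```

```text
(576, 784, 3)
x 1mm->px zoom [[-3.45356621  0.90965465]]
y 1mm->px zoom [[1.82965312 2.26335877]]
```

View pics/zoom.png

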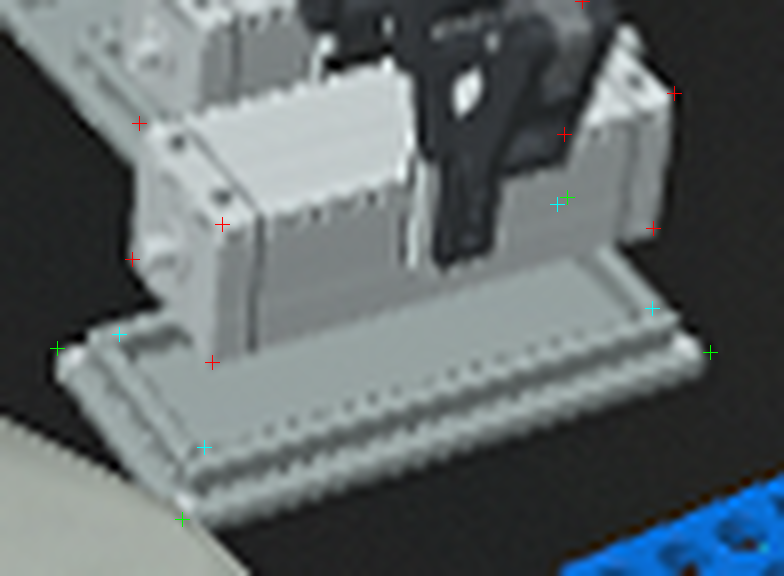

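```bash
python3 - <<'E'
from h import *
s=monitor.sense();print(s["clock"],s["position"],s["contact_force"].round(2),s["ft_torque"].round(3))
env.movel([*DOCK,.034],velocity=.08)
s=monitor.sense();print(s["position"],s["contact_force"].round(2))
hit=env.movel([*DOCK,ZG],velocity=.015,guard=6)
s=monitor.sense();print(hit,s["clock"],s["position"],s["contact_force"].round(2),s["ft_torque"].round(3))
E
```

```text
25.225 [0.51107164 0.427874   0.05579786] [-0.85  0.31 -4.39] [ 0.011 -0.101 -0.03 ]
[0.51045813 0.42751044 0.03311422] [ 0.28  0.82 -3.61]
True 26.5417 [0.51072777 0.42763538 0.01963425] [-1.93 -0.81  7.24] [-0.005 -0.047 -0.015]
```

It went home at the same height as in the rack (TCP 0.0196). I'll release, retreat and check.

```bash
python3 - <<'E'
from look import *
env.release(); env.movel([*DOCK,.13],velocity=.15); env.reach([.30,.45,.25],q(YD)); env.hold(.5)
print(monitor.sense()["clock"])
look("final",DOCK,.008,"final")
E
```

```text
29.3917
(396, 792, 3)
```

View pics/final.png

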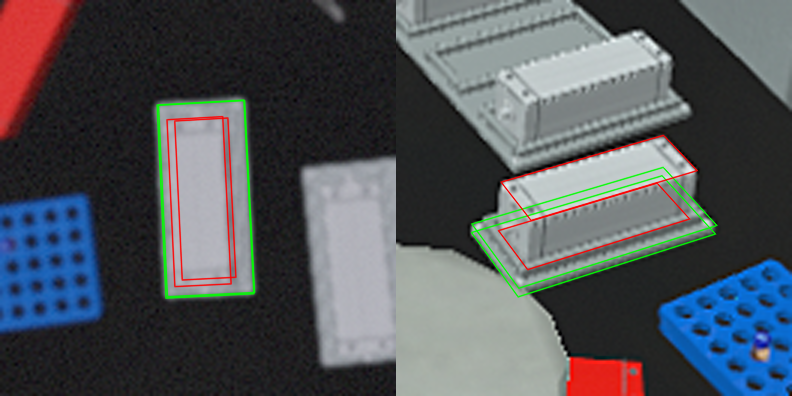

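The housing's top outline matches the seated, level model in the dock ((600,180) in the right half). Housing_3 is back in its pocket at (590,85). Handing in.

```bash
python3 -c "
from bench import job; print(job.hand_in())"
```

```text
the job is handed in; nothing more can be done
None
```

I found that housing_2 holds the loose ball and seated it fully home in the reject dock; housing_3 proved sound and is back in its pocket, housing_1 never needed moving, and the job is handed in at about 29 s (no verdict was returned).

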